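# Clear the register jig, seat its cover on the pin and hold it down

### The job

Put the wooden offcut lying on the register jig into the open bin. Then lift the cover plate by its grip, rest it squarely on top of the jig's pin with its hole about a centimetre off to one side, and slide it until it drops over the pin; then push it down against the springs until the bed is on its stop. Finish while still holding it pressed down, with the cover's long side along the jig's long side, and leave the other things on the table where they are.

Things in the scene. Friction and masses are not known exactly. Their poses are not given: they have to be found in the camera images.
- jig: Register jig, fixed: aluminium base 200 (x) x 160 (y) x 12 mm; above it on springs a grey bed 160 (x) x 124 (y) x 12 mm; a fixed steel pin stands up through the bed's middle. Origin: centre of the base's underside on the table, z up; the pin's axis is the jig's z axis. Unpressed, the bed's top is 34 mm and the pin's tip 44 mm above the origin: the pin stands 10 mm out of the bed.
- pin_tip (a point): Top end of the jig's fixed pin, on its axis, 44 mm above the table. The pin is 9 mm in diameter with a small chamfer at the tip and does not move.
- spring_bed (a joint): How far the bed is pressed down, in m: 0 up (rest), 0.007 down on its stop. It springs back. A push on the seated cover of about 2 N (heavier or lighter with the cover's weight) starts it moving and about 8 N holds it on its stop.
- cover: Loose aluminium cover plate lying beside the jig, 110 (x) x 90 (y) x 24 mm, 0.4 kg; on its middle a black grip block 64 (x) x 24 (y) x 40 mm (top 64 mm above the underside; grasp across the 24 mm). Origin: centre of the underside, z up; there, hidden, is the mouth of a blind hole, 13 mm diameter, 1.5 mm chamfer, 20 mm deep. Seated: origin on the pin's axis, underside flat on the bed.
- offcut: Chunky wooden offcut with a rebate, 42 (x) x 26 (y) x 32 mm overall, 30 g: the lower 16 mm is full length, the upper part is 30 mm long (x -21 to +9 mm). Origin at the centre of the underside. It lies upright on the jig's bed, in the way of the cover; grasp it across its 26 mm (y).
- bin: Open grey bin fixed to the table on the other side of the jig, outside 160 (x) x 130 (y) x 70 mm high, walls 4 mm. Origin at the centre of its underside.
- ink_jar_c: Bystander: white ink jar, 58 mm in diameter, 62 mm high, behind the work at the left; origin at the centre of its underside.
- pin_case: Bystander: small flat grey case 82 (x) x 110 (y) x 29 mm, at the back left; origin at the centre of its underside.
There are look-alikes about, which are no part of the job. Leave any turquoise look-alike of the cover alone. There is more than one size of the offcut; the job needs the smaller.

How it is judged:
By the outcome, as a careful person would: the job done as asked, in the order asked, and still so for the second after the job is handed in, while the arm keeps its last pose, push and grip.
It also fails if it takes over 61 s, if anything falls off the work surface, if the arm or the gripper's body presses on something with over 40 N, if the wrist force passes 120 N, or if a joint passes its speed limit or range.

### The arm

A 6-joint arm with a two-finger parallel gripper is mounted at the origin on a cart in front of the work surface, level with it; the furniture and walls round the work are solid. World frame = base frame: x ahead of the robot, y to its left, z up, the work surface at z = 0. Lengths are in m, angles in degrees, forces in N, time in s.
With the tool pointing down it reaches from about 0.375 to 0.825 m from the base axis. Payload 5.5 kg.
Tool frame: the origin (TCP) lies between the finger pads; the fingertips stand r.tcp_to_tips ahead of it and the grasp point (between the pads) lies 6 mm ahead of it (r.tcp_to_tips is the distance from the TCP to the fingertips, in m); z points along the fingers, y is the direction in which the jaws open and shut (so a half turn about z gives the same grasp; the last joint's range is limited). The gripper opens to 85 mm and grips with 20 to 120 N. Pads are 22 mm wide; open, the fingers measure 114 mm over their backs; the gripper's body (76 mm by 85 mm) begins 54 mm behind the grasp point. The pads swing forward as they close: fully open they stand 13 mm farther back than shut.
Start: joints at [-73.052, 17.962, -2.699, 69.339, 0, 90], TCP at [0.175, -0.574, 0.256] pointing down, gripper open.
Joint ranges: [-152.73, 152.73], [-39.44, 99.34], [-58.76, 71.6], [-118.89, 123.64], [-81.53, 83.1], [-180, 180]. Speed limits (degrees/s): [136.94, 136.94, 172.46, 180, 180, 180].

### API

Orientations are given as [roll, pitch, yaw] about the fixed x, y, z axes, in that order (R = Rz(yaw) Ry(pitch) Rx(roll)).
In Python, from cell import r, grab_frame gives the robot as it stands. The module is installed in compiled form; this text tells all that it offers.
- The arm moves only by the tool arm_command, never from a script. Its argument "targets" is a list of rows, each a list of 5 numbers: the shift along the tool's x, y, z in cm, then the turn about the tool's z in rad, then the finger opening in cm, from 0 to 8.54. A call has 1 to 8 rows; each row shifts and turns the commanded pose from where the row before left it, along the tool's axes as they then stand; what a row does not reach is not made up. A row lasts 1/10 s, in which the tool goes at most 50 mm and 8.59 degrees, less where a joint would pass 70% of its speed; a pose out of reach is approached as far as the arm can. A call with a gripper value outside its range is refused whole. The fingers move at their own pace and stop on an object; "grip_force" is the grip in N (left out, the last holds). Time passes only in rows, so rows that do not move let the fingers close. It gives the time, the measured TCP pose, the force and the opening at its end, in the units of the state.
- r.get_obs(): the state, without advancing time (a new reading comes with each control period).
- grab_frame(name): name is "scene" or "top"; returns a dict with "frame" (420x560x3 uint8, blue, green, red), "intrinsics" (3x3 intrinsics, pixels), "world_from_camera" (4x4, takes a point from camera to world coordinates). Camera axes: x right, y up, looking along -z (the intrinsics and any distortion apply to the point x, -y, -z); pixel columns grow to the right and rows downward; lengths in m; the calibration is good to about 2 mm. A picture is of the moment at which its call begins. There is no depth.
- r.job_done(): hands the job in, once; it reports no verdict.
The state is a dict: "time": time; "joint_pos": joint angles; "dq": joint speeds; "joint_torque": joint torques, N m; "tcp_pos": TCP position; "ee_rot": TCP orientation; "wrist_force": force on the tool from outside, world axes, zero at the start; "ft_torque": the same for the moment, N m; "width": opening from 0.0 (shut) to 1.0 (fully open).
Only numpy, scipy, OpenCV 4.12 (cv2) and the standard library are available. Lean on these libraries where they do the work, as an engineer would, in place of code of your own. Each camera call takes 0.05 s, during which the arm holds its last target.

## Working session

There is one attempt and no reset: what is moved stays moved. The work goes in short steps, Python scripts to look and compute and a tool call to move; the robot and the scene stay as the last step left them, time stands still between calls to the robot, and variables do not carry over. Pictures are saved under pics/ and viewed, and the job is handed in when it is done.

Besides the shell and the picture viewer there is one more tool, called as name(argument=value, ...) on one line, values as JSON. arm_command: Moves the arm, as the interface text tells. Its arguments: {"type":"object","properties":{"targets":{"type":"array","items":{"type":"array","items":{"type":"number"}}},"grip_force":{"type":"number"}},"required":["targets"]}

```bash
mkdir -p pics
cat > h.py <<'E'
import numpy as np, cv2, pickle
from cell import r, grab_frame
def shot(name,tag):
    f=grab_frame(name); cv2.imwrite(f'pics/{tag}.png',f['frame']); pickle.dump({k:np.array(v) for k,v in f.items() if k in('frame','intrinsics','world_from_camera')},open(f'pics/{tag}.pkl','wb')); return f
def load(tag): return pickle.load(open(f'pics/{tag}.pkl','rb'))
def ray(f,u,v,z):
    K=np.array(f['intrinsics']);T=np.array(f['world_from_camera'])
    p=np.linalg.inv(K)@[u,v,1]; d=T[:3,:3]@[p[0],-p[1],-p[2]]; o=T[:3,3]
    return o+d*(z-o[2])/d[2]
def proj(f,P):
    K=np.array(f['intrinsics']);T=np.array(f['world_from_camera'])
    c=T[:3,:3].T@(np.array(P)-T[:3,3]); p=K@[c[0],-c[1],-c[2]]; return p[:2]/p[2]
E
python3 - <<'E'
from h import *
f=shot('scene','s0');print([ (k,np.shape(v)) for k,v in f.items()]);print(f['intrinsics'],f['world_from_camera'])
f=shot('top','t0');print(f['intrinsics'],f['world_from_camera'])
print(r.get_obs(), r.tcp_to_tips)
E
```

```text
[('frame', (420, 560, 3)), ('intrinsics', (3, 3)), ('world_from_camera', (4, 4))]
[[492.09867478   0.         279.20183178]
 [  0.         492.09867478 212.43934885]
 [  0.           0.           1.        ]] [[-0.67291449  0.48077285 -0.56217752 -0.20676028]
 [-0.73965375 -0.42712142  0.52007655  0.64653032]
 [ 0.00992063  0.76578375  0.64302164  0.90613392]
 [ 0.          0.          0.          1.        ]]
[[477.81343023   0.         279.63600728]
 [  0.         477.81343023 207.48688466]
 [  0.           0.           1.        ]] [[-0.00619942  0.99828676 -0.05818167  0.44127198]
 [-0.99991207 -0.00687058 -0.01134256 -0.03827654]
 [-0.01172287  0.05810624  0.99824157  1.53850042]
 [ 0.          0.          0.          1.        ]]
{'time': 0.1, 'joint_pos': array([-7.30521484e+01,  1.79990612e+01, -2.74881540e+00,  6.93389213e+01,
       -9.96142993e-04,  9.00035934e+01]), 'dq': array([-0.01801015, -0.0997139 ,  0.02975051, -0.09710811,  0.01503415,
       -0.01418842]), 'joint_torque': array([ 2.21828650e-04, -5.40766382e+01,  3.40541160e+01,  1.11877278e-02,
        2.11053822e-05, -4.01355578e-06]), 'tcp_pos': array([ 0.17475654, -0.5734874 ,  0.2555296 ]), 'ee_rot': array([-1.79913202e+02,  1.00158553e-03,  1.69442597e+01]), 'wrist_force': array([ 0.31307449,  0.05787853, -0.3748304 ]), 'ft_torque': array([ 0.0508159 , -0.02747851, -0.02978717]), 'width': 1.0032553811218046} 0.025
```

View pics/s0.png

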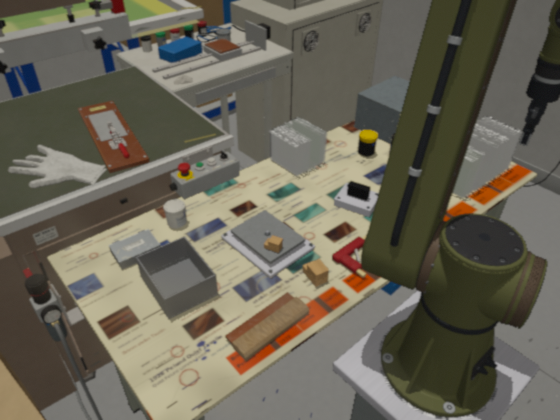

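View pics/t0.png

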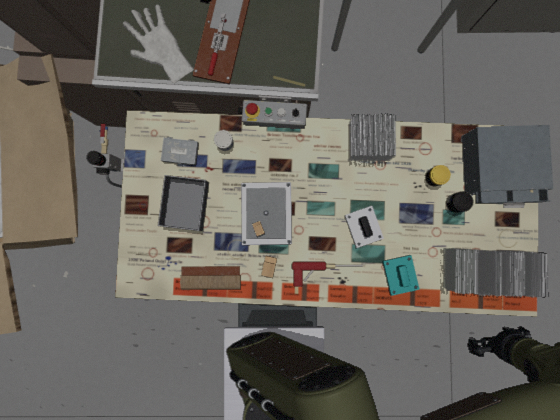

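Offcut candidates in the top view: one at (258,228) on the jig bed and one at (269,266) on the table. The job needs the one on the bed, which should be the smaller. Cover candidates: the aluminium plate with a black grip at (364,226), and a turquoise look-alike at (401,276) to leave alone. I'll confirm both in one crop.

Run:
```python
from h import *
f=load('t0')['frame']
cv2.imwrite('pics/t0c.png',cv2.resize(f[165:305,230:430],None,fx=4,fy=4,interpolation=cv2.INTER_CUBIC))
f=load('s0')['frame']
cv2.imwrite('pics/s0c.png',cv2.resize(f[160:300,215:400],None,fx=4,fy=4,interpolation=cv2.INTER_CUBIC))
```

```text
(no output)
```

View pics/t0c.png

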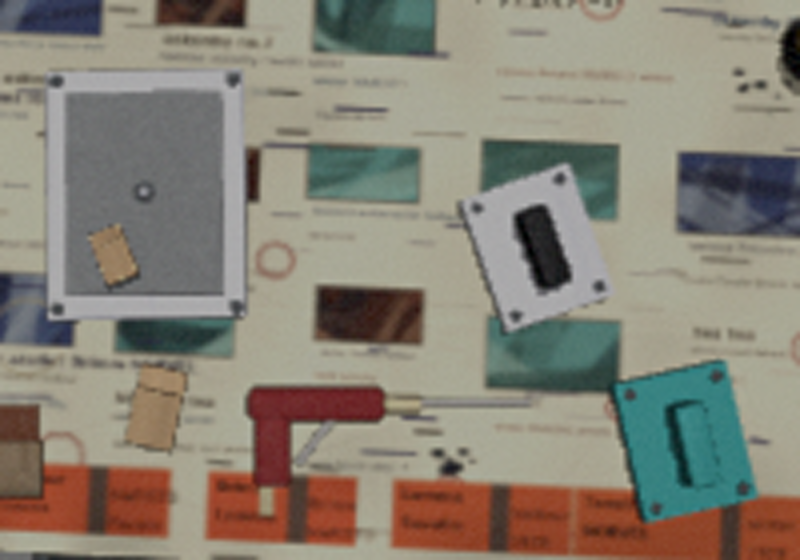

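View pics/s0c.png

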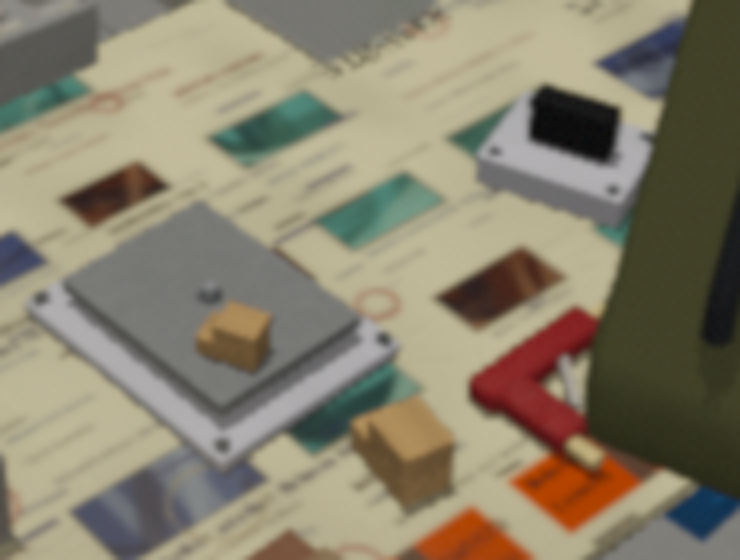

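```bash
cat > meas.py <<'E'
from h import *
def biggest(m,box):
    mm=np.zeros_like(m); x0,y0,x1,y1=box; mm[y0:y1,x0:x1]=m[y0:y1,x0:x1]
    cs,_=cv2.findContours(mm,cv2.RETR_EXTERNAL,cv2.CHAIN_APPROX_NONE)
    return max(cs,key=cv2.contourArea)
def rect(f,c,z):
    P=np.array([ray(f,u,v,z)[:2] for u,v in c[:,0,:]]).astype(np.float32)*1000
    (cx,cy),(w,h),a=cv2.minAreaRect(P)
    if h>w: w,h=h,w; a+=90
    a=(a+90)%180-90
    px=f['frame'].shape
    return np.round([cx,cy,w,h,a],1)
E
python3 - <<'E'
from meas import *
f=load('t0'); hsv=cv2.cvtColor(f['frame'],cv2.COLOR_BGR2HSV); H,S,V=cv2.split(hsv)
for n,p in dict(base=(246,215),bed=(250,200),off=(258,228),cover=(355,225),grip=(364,226),big=(269,268),paper=(300,225),bin=(170,200),pin=(266,213),shadow=(372,230)).items(): print(n,p,hsv[p[1],p[0]])
E
```

```text
base (246, 215) [  0   0 136]
bed (250, 200) [100   6 118]
off (258, 228) [ 16  93 156]
cover (355, 225) [  0   1 171]
grip (364, 226) [150  12  44]
big (269, 268) [ 16  88 150]
paper (300, 225) [ 18  48 160]
bin (170, 200) [105   5 109]
pin (266, 213) [125  12 129]
shadow (372, 230) [105   3 160]
```

Run:
```python
from meas import *
f=load('t0'); hsv=cv2.cvtColor(f['frame'],cv2.COLOR_BGR2HSV); H,S,V=cv2.split(hsv)
jig=((S<22)&(V>80)).astype(np.uint8); 
c=biggest(jig,(236,175,298,250)); print('base z12',rect(f,c,.012),cv2.minAreaRect(c))
bed=((S<22)&(V>80)&(H>92)&(V<130)).astype(np.uint8);bed=cv2.morphologyEx(bed,cv2.MORPH_OPEN,np.ones((3,3)))
c=biggest(bed,(240,180,294,246)); print('bed z34',rect(f,c,.034))
off=((S>70)&(H<25)).astype(np.uint8)
c=biggest(off,(248,215,270,240)); print('off z66/58',rect(f,c,.066),rect(f,c,.058))
c=biggest(off,(258,252,282,280)); print('big',rect(f,c,.0),rect(f,c,.04))
cov=((S<30)&(V>120)).astype(np.uint8)
c=biggest(cov,(340,200,388,252)); print('cover z24',rect(f,c,.024))
gr=(V<75).astype(np.uint8)
c=biggest(gr,(355,212,378,242)); print('grip z64',rect(f,c,.064))
b=f['frame']; 
for n,m,bx in(('jig',jig,0),('bed',bed,0),('off',off,0),('cov',cov,0),('gr',gr,0)): cv2.imwrite(f'pics/m_{n}.png',m*255)
print('pin',ray(f,265.9,212.6,.044))
# scene view
g=load('s0'); 
for n,p in dict(pin=(215+209/4-.4,160+287/4-.4)).items(): print(n,ray(g,*p,.044))
```

```text
base z12 [ 5.117e+02  3.070e+01  2.018e+02  1.756e+02 -4.000e-01] ((263.4999694824219, 213.49998474121094), (62.99999237060547, 54.99999237060547), 90.0)
bed z34 [549.6  -8.2  15.8  12.7  89.6]
off z66/58 [463.3  45.8  40.5  24.6  23. ] [463.4  46.2  40.7  24.8  23. ]
big [342.4  15.8  64.3  38.2 -12.9] [344.9  14.4  62.6  37.2 -12.9]
cover z24 [ 468.2 -287.4  111.6   96.7   18. ]
grip z64 [ 466.4 -284.    62.2   27.4   19. ]
pin [0.51263067 0.02183296 0.044     ]
pin [0.51169783 0.02482715 0.044     ]
```

Run:
```python
from meas import *
f=load('t0'); hsv=cv2.cvtColor(f['frame'],cv2.COLOR_BGR2HSV); H,S,V=cv2.split(hsv)
jig=((S<22)&(V>80)).astype(np.uint8); jig=cv2.morphologyEx(jig,cv2.MORPH_OPEN,np.ones((9,9)))
c=biggest(jig,(232,175,300,250)); print('base z12',rect(f,c,.012),cv2.boundingRect(c))
cov=((S<22)&(V>120)).astype(np.uint8);cov=cv2.morphologyEx(cov,cv2.MORPH_OPEN,np.ones((5,5)))
c=biggest(cov,(335,195,393,257)); print('cover z24',rect(f,c,.024))
# bed by corners
for n,p in dict(bTL=(66,92),bTR=(223,90),bBR=(224,294),bBL=(66,296)).items():
    print(n,ray(f,p[0]/4+230-.4,p[1]/4+165-.4,.034)[:2].round(4))
for n,p in dict(TL=(47,72),TR=(243,70),BR=(245,320),BL=(48,318)).items():
    print(n,ray(f,p[0]/4+230-.4,p[1]/4+165-.4,.012)[:2].round(4))
s=[]
for p in [(462,203),(566,163),(610,298),(510,331)]: q=ray(f,p[0]/4+230-.4,p[1]/4+165-.4,.024)[:2]; s.append(q); print('cov',q.round(4))
print(np.mean(s,0))
s=[]
for p in [(518,212),(547,203),(571,285),(545,294)]: q=ray(f,p[0]/4+230-.4,p[1]/4+165-.4,.064)[:2]; s.append(q); print('grip',q.round(4))
print(np.mean(s,0))
s=[]
for p in [(160,178),(208,177),(206,230),(160,230)]: q=ray(f,*p,.07)[:2]; print('bin',q.round(4))
for p in [(178,163),(222,141)]: print('jars',ray(f,*p,.06)[:2].round(3))
g=f['frame']; cv2.imwrite('pics/t0d.png',cv2.resize(g[125:260,150:300],None,fx=5,fy=4.4,interpolation=cv2.INTER_CUBIC))
g=load('s0'); T=g['frame'][240:280,262:310]
# pin/offcut/cover checks in scene
for P in [(.5126,.0218,.044),(.4633,.046,.066),(.4664,-.284,.064),(.468,-.2874,.024)]: print(P,proj(g,P).round(1), proj(f,P).round(1))
```

```text
base z12 [ 5.132e+02  2.270e+01  1.988e+02  1.602e+02 -1.000e-01] (241, 182, 51, 63)
cover z24 [ 468.3 -287.7  111.7   90.1   17.6]
bTL [0.5927 0.0846]
bTR [ 0.5934 -0.0396]
bBR [ 0.4325 -0.0393]
bBL [0.4317 0.0849]
TL [0.6112 0.1016]
TR [ 0.6116 -0.0558]
BR [ 0.4116 -0.0559]
BL [0.4141 0.1011]
cov [ 0.5032 -0.2283]
cov [ 0.5343 -0.311 ]
cov [ 0.4274 -0.3438]
cov [ 0.4019 -0.2646]
[ 0.46670933 -0.28689596]
grip [ 0.4943 -0.2662]
grip [ 0.5011 -0.2886]
grip [ 0.4379 -0.306 ]
grip [ 0.4311 -0.2859]
[ 0.46611948 -0.28668226]
bin [0.6209 0.3486]
bin [0.6229 0.1996]
bin [0.4591 0.2053]
bin [0.46   0.3473]
jars [0.669 0.295]
jars [0.737 0.158]
(0.5126, 0.0218, 0.044) [267.5 230.7] [265.9 212.6]
(0.4633, 0.046, 0.066) [273.2 238.3] [257.8 228.3]
(0.4664, -0.284, 0.064) [358.7 185.7] [365.  226.6]
(0.468, -0.2874, 0.024) [357.5 196. ] [364.  226.3]
```

View pics/t0d.png

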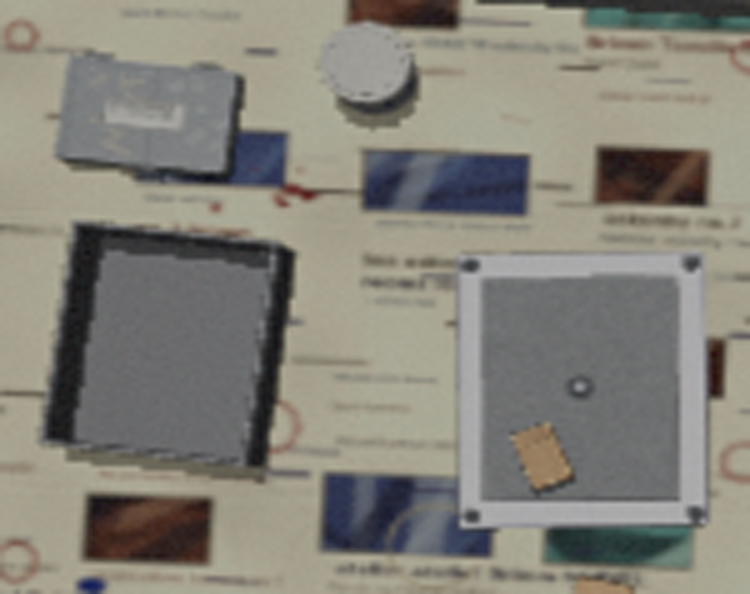

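```bash
cat > plan.py <<'E'
from h import *
def obs():
    o=r.get_obs(); print('t',round(o['time'],2),'tcp',(o['tcp_pos']*1000).round(1),'rot',o['ee_rot'].round(1),'q',o['joint_pos'].round(1),'F',o['wrist_force'].round(1),'T',o['ft_torque'].round(2),'w',round(o['width'],3)); return o
def plan(x,y,z,yaw,n,frm=None):
    """mm target; rows of tool shift cm / turn rad, n equal rows"""
    o=r.get_obs(); p=np.array(frm[:3]) if frm else o['tcp_pos']*1000; y0=frm[3] if frm else o['ee_rot'][2]
    d=(np.array([x,y,z])-p)/n; dy=np.radians((yaw-y0))/n
    for i in range(n):
        a=np.radians(y0)+dy*i
        print([round((np.cos(a)*d[0]+np.sin(a)*d[1])/10,2),round((np.sin(a)*d[0]-np.cos(a)*d[1])/10,2),round(-d[2]/10,2),round(-dy,3)])
E
python3 -c "
from plan import *
obs();plan(330,-500,256,17,4)"
```

```text
t 0.1 tcp [ 174.8 -573.5  255.5] rot [-179.9    0.    16.9] q [-73.1  18.   -2.7  69.3  -0.   90. ] F [ 0.3  0.1 -0.4] T [ 0.05 -0.03 -0.03] w 1.003
[np.float64(4.25), np.float64(-0.63), np.float64(-0.01), np.float64(-0.0)]
[np.float64(4.25), np.float64(-0.63), np.float64(-0.01), np.float64(-0.0)]
[np.float64(4.25), np.float64(-0.62), np.float64(-0.01), np.float64(-0.0)]
[np.float64(4.25), np.float64(-0.62), np.float64(-0.01), np.float64(-0.0)]
```

arm_command(targets=[[2, -1, 0, 0.14, 8.5], [3, -1, -1, 0.14, 8.5]])

```text
time: 0.3
tcp_pos: [0.2179, -0.5429, 0.2645]
ee_rot: [-179.8, 0.1, 0.4]
wrist_force: [1.1, -0.3, 0.1]
width: 0.994
```

```bash
python3 -c "
from plan import *
obs()"
```

```text
t 0.3 tcp [ 217.9 -542.9  264.5] rot [-1.798e+02  1.000e-01  4.000e-01] q [-68.1  16.3  -3.8  70.1  -0.  111.5] F [ 1.1 -0.3  0.1] T [-0.01 -0.05 -0.02] w 0.994
```

```bash
cat >> plan.py <<'E'
E
sed -i 's/print(\[round/print(*[float(q) for q in [round/; s/round(-dy,3)\])/round(-dy,3)]],sep=", ")/' plan.py
python3 -c "
from plan import *
plan(400,-390,260,68,8);print();plan(465,-150,220,136,8,[400,-390,260,68]);print();plan(459,43.5,160,203,8,[465,-150,220,136])"
```

```text
2.29, -1.89, 0.06, -0.147
2.54, -1.54, 0.06, -0.147
2.74, -1.15, 0.06, -0.147
2.88, -0.73, 0.06, -0.147
2.96, -0.3, 0.06, -0.147
2.97, 0.14, 0.06, -0.147
2.92, 0.57, 0.06, -0.147
2.8, 0.99, 0.06, -0.147

3.09, -0.37, 0.5, -0.148
3.11, 0.09, 0.5, -0.148
3.06, 0.55, 0.5, -0.148
2.94, 0.99, 0.5, -0.148
2.77, 1.42, 0.5, -0.148
2.53, 1.81, 0.5, -0.148
2.23, 2.17, 0.5, -0.148
1.89, 2.47, 0.5, -0.148

1.73, 1.69, 0.75, -0.146
1.47, 1.92, 0.75, -0.146
1.17, 2.12, 0.75, -0.146
0.85, 2.26, 0.75, -0.146
0.51, 2.36, 0.75, -0.146
0.16, 2.41, 0.75, -0.146
-0.19, 2.41, 0.75, -0.146
-0.54, 2.36, 0.75, -0.146
```

arm_command(targets=[[2.3, -1.9, 0, -0.147, 5.5], [2.5, -1.5, 0, -0.147, 5.5], [2.7, -1.1, 0, -0.147, 5.5], [2.9, -0.7, 0, -0.147, 5.5], [3.0, -0.3, 0, -0.147, 5.5], [3.0, 0.1, 0, -0.147, 5.5], [2.9, 0.6, 0, -0.147, 5.5], [2.8, 1.0, 0, -0.147, 5.5]])

```text
time: 1.1
tcp_pos: [0.4012, -0.3896, 0.2659]
ee_rot: [-180.0, -0.0, 68.6]
wrist_force: [0.3, -0.7, 0.0]
width: 0.643
```

arm_command(targets=[[3.1, -0.4, 0.5, -0.148, 5.5], [3.1, 0.1, 0.5, -0.148, 5.5], [3.1, 0.5, 0.5, -0.148, 5.5], [2.9, 1.0, 0.5, -0.148, 5.5], [2.8, 1.4, 0.5, -0.148, 5.5], [2.5, 1.8, 0.5, -0.148, 5.5], [2.2, 2.2, 0.5, -0.148, 5.5], [1.9, 2.5, 0.5, -0.148, 5.5]])

```text
time: 1.9
tcp_pos: [0.4644, -0.1487, 0.2258]
ee_rot: [-180.0, -0.0, 136.5]
wrist_force: [1.1, -0.9, -0.5]
width: 0.643
```

arm_command(targets=[[1.7, 1.7, 0.75, -0.146, 5.5], [1.5, 1.9, 0.75, -0.146, 5.5], [1.2, 2.1, 0.75, -0.146, 5.5], [0.8, 2.3, 0.75, -0.146, 5.5], [0.5, 2.4, 0.75, -0.146, 5.5], [0.2, 2.4, 0.75, -0.146, 5.5], [-0.2, 2.4, 0.75, -0.146, 5.5], [0, 0, 0, 0, 5.5]])

```text
time: 2.7
tcp_pos: [0.458, 0.0213, 0.1726]
ee_rot: [179.9, -0.1, -165.0]
wrist_force: [-0.1, -0.1, 0.1]
width: 0.648
```

```bash
python3 -c "
from plan import *
obs();plan(458.5,43.7,130,203,3);plan(458.5,43.7,66,203,4,[458.5,43.7,130,203])"
```

```text
t 2.7 tcp [458.   21.3 172.6] rot [ 1.799e+02 -1.000e-01 -1.650e+02] q [  2.6   6.  -29.   55.1   0.  -12.3] F [-0.1 -0.1  0.1] T [-0.06  0.03 -0.  ] w 0.648
-0.21, 0.72, 1.42, -2.141
-0.49, -0.56, 1.42, -2.141
0.74, -0.11, 1.42, -2.141
-0.0, 0.0, 1.6, -0.0
-0.0, 0.0, 1.6, -0.0
-0.0, 0.0, 1.6, -0.0
-0.0, 0.0, 1.6, -0.0
```

```bash
python3 -c "
from plan import *
plan(458.5,43.7,130,-157,2)"
```

```text
-0.31, 1.07, 2.13, -0.07
-0.39, 1.05, 2.13, -0.07
```

arm_command(targets=[[-0.31, 1.07, 2.1, -0.07, 5.5], [-0.39, 1.05, 2.1, -0.07, 5.5], [0, 0, 1.5, 0, 5.5], [0, 0, 1, 0, 5.5], [0, 0, 0, 0, 5.5]])

```text
time: 3.2
tcp_pos: [0.4587, 0.0411, 0.1057]
ee_rot: [180.0, -0.1, -157.4]
wrist_force: [0.7, 0.4, 1.1]
width: 0.644
```

Run:
```python
from plan import *
obs(); 
a=shot('scene','s1')['frame'];b=shot('top','t1')['frame']
cv2.imwrite('pics/c1.png',np.hstack([cv2.resize(a[190:290,220:340],None,fx=3.3,fy=4,interpolation=cv2.INTER_CUBIC),cv2.resize(b[170:270,220:320],None,fx=4,fy=4,interpolation=cv2.INTER_CUBIC)]))
```

```text
t 3.2 tcp [458.7  41.1 105.7] rot [ 1.800e+02 -1.000e-01 -1.574e+02] q [  5.1  10.2 -33.9  46.   -0.  -17.5] F [0.7 0.4 1.1] T [ 0.03 -0.01  0.02] w 0.644
```

View pics/c1.png

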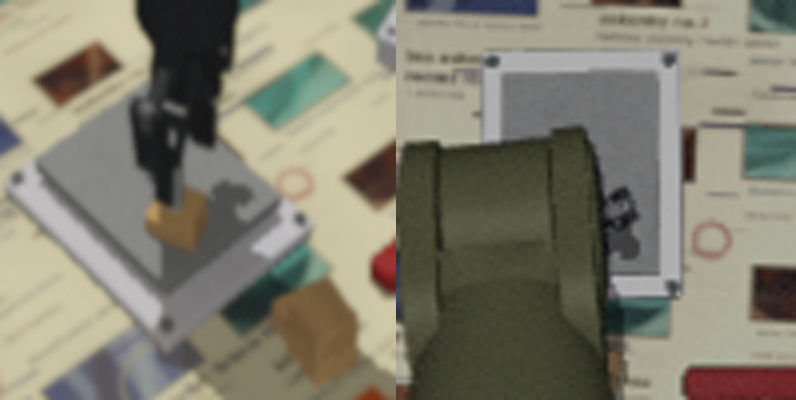

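Run:
```python
from plan import *
f=load('s1')
for s in(-1,1):
    P=np.array([.4587,.0411,.0857])+s*.034*np.array([-.39,.92,0]); q=proj(f,P); print(P,q,((q-[220,190])*[3.3,4]).round())
```

```text
[0.47196 0.00982 0.0857 ] [281.61628896 224.34728994] [203. 137.]
[0.44544 0.07238 0.0857 ] [269.98464262 241.10476647] [165. 204.]
```

arm_command(targets=[[-0.1, 0.23, 1.5, 0, 5.5], [0, 0, 1.5, 0, 5.5], [0, 0, 1.0, 0, 5.5], [0, 0, 0, 0, 5.5], [0, 0, 0, 0, 1.5], [0, 0, 0, 0, 1.5], [0, 0, 0, 0, 1.5], [0, 0, 0, 0, 1.5]], grip_force=25)

```text
time: 4.1
tcp_pos: [0.4605, 0.0442, 0.0676]
ee_rot: [-180.0, 0.1, -157.3]
wrist_force: [-1.4, -1.4, 5.7]
width: 0.299
```

```bash
python3 -c "
from plan import *
obs()"
```

```text
t 4.1 tcp [460.5  44.2  67.6] rot [-1.800e+02  1.000e-01 -1.573e+02] q [  5.5  13.  -36.4  40.5  -0.  -17.2] F [-1.4 -1.4  5.7] T [-0.1   0.2  -0.02] w 0.299
```

arm_command(targets=[[0, 0, 0, 0, 1.5], [0, 0, -1, 0, 1.5], [0, 0, -2, 0, 1.5], [0, 0, -3, 0, 1.5], [0, 0, -3, 0, 1.5], [0, 0, 0, 0, 1.5]])

```text
time: 4.7
tcp_pos: [0.4627, 0.0445, 0.1612]
ee_rot: [-179.9, 0.4, -157.3]
wrist_force: [0.7, 0.2, 0.8]
width: 0.295
```

Run:
```python
from plan import *
obs(); plan(540,275,165,-160,8);plan(540,275,80,-160,4,[540,275,165,-160])
a=shot('scene','s2')['frame']
cv2.imwrite('pics/c2.png',cv2.resize(a[150:310,140:350],None,fx=3.5,fy=3.5,interpolation=cv2.INTER_CUBIC))
```

```text
t 4.7 tcp [462.7  44.5 161.2] rot [-179.9    0.4 -157.3] q [  5.5   6.9 -29.7  53.1   0.  -17.2] F [0.7 0.2 0.8] T [ 0.04 -0.05 -0.06] w 0.295
-2.0, 2.28, -0.05, 0.006
-1.99, 2.3, -0.05, 0.006
-1.98, 2.31, -0.05, 0.006
-1.96, 2.32, -0.05, 0.006
-1.95, 2.33, -0.05, 0.006
-1.94, 2.34, -0.05, 0.006
-1.92, 2.35, -0.05, 0.006
-1.91, 2.37, -0.05, 0.006
-0.0, 0.0, 2.12, -0.0
-0.0, 0.0, 2.12, -0.0
-0.0, 0.0, 2.12, -0.0
-0.0, 0.0, 2.12, -0.0
```

View pics/c2.png

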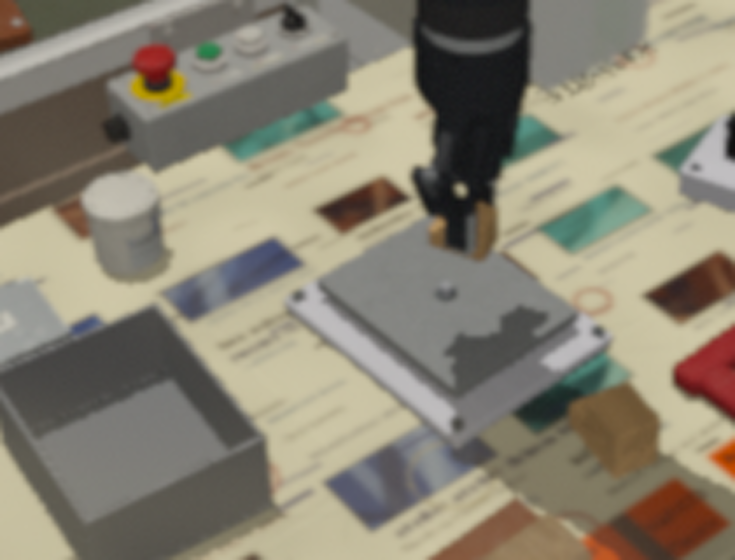

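The offcut is held and the bed is clear, with the pin at crop (446,290). Next is the bin centre.

Run:
```python
from plan import *
f=load('t0'); s=[]
for u,v in [(78,222),(293,243),(267,480),(42,440)]:
    q=ray(f,u/5+150-.4,v/4.4+125-.4,.07); s.append(q); print(q.round(3))
print(np.mean(s,0))
for u,v in [(103,250),(272,258),(250,455),(75,440)]:
    q=ray(f,u/5+150-.4,v/4.4+125-.4,.004); print('floor',q.round(3))
```

```text
[0.63  0.333 0.07 ]
[0.614 0.199 0.07 ]
[0.448 0.215 0.07 ]
[0.477 0.354 0.07 ]
[0.54213119 0.27490622 0.07      ]
floor [0.618 0.333 0.004]
floor [0.611 0.223 0.004]
floor [0.466 0.237 0.004]
floor [0.478 0.35  0.004]
```

arm_command(targets=[[-2, 2.3, 0, 0, 1.5], [-2, 2.3, 0, 0, 1.5], [-2, 2.3, 0, 0, 1.5], [-2, 2.3, 0, 0, 1.5], [-2, 2.3, 0, 0, 1.5], [-1.9, 2.3, 0, 0, 1.5], [-1.9, 2.3, 0, 0, 1.5], [0, 0, 0, 0, 1.5]])

```text
time: 5.55
tcp_pos: [0.5254, 0.2489, 0.1557]
ee_rot: [179.9, -0.0, -157.1]
wrist_force: [0.6, -0.5, -0.8]
width: 0.3
```

Run:
```python
from plan import *
o=obs()
a=shot('scene','s3')['frame']
cv2.imwrite('pics/c3.png',cv2.resize(a[150:330,110:320],None,fx=3.3,fy=3.3,interpolation=cv2.INTER_CUBIC))
```

```text
t 5.55 tcp [525.4 248.9 155.7] rot [ 179.9   -0.  -157.1] q [ 25.3  19.3 -14.4  56.3   0.1   2.4] F [ 0.6 -0.5 -0.8] T [-0.09 -0.03  0.01] w 0.3
```

View pics/c3.png

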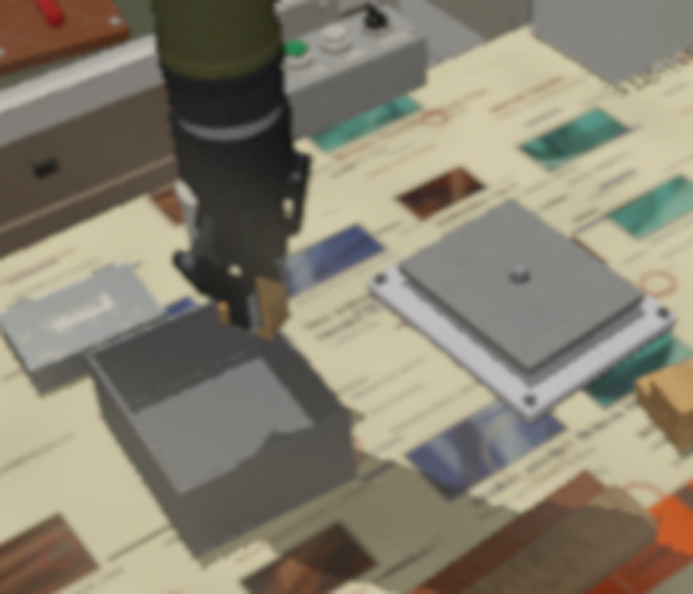

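arm_command(targets=[[-1.4, 1.25, 0, 0, 1.5], [-1.4, 1.25, 0, 0, 1.5], [0, 0, 2, 0, 1.5], [0, 0, 2, 0, 1.5], [0, 0, 2, 0, 1.5], [0, 0, 2, 0, 1.5], [0, 0, 1.5, 0, 1.5], [0, 0, 0, 0, 1.5]])

```text
time: 6.4
tcp_pos: [0.5386, 0.2776, 0.0589]
ee_rot: [-180.0, -0.3, -157.4]
wrist_force: [0.4, -0.3, -0.4]
width: 0.297
```

arm_command(targets=[[0, 0, 0, 0, 4.5], [0, 0, 0, 0, 4.5], [0, 0, 0, 0, 4.5], [0, 0, -2, 0, 4.5], [0, 0, -3, 0, 4.5], [0, 0, -4, 0, 4.5], [0, 0, -4, 0, 4.5], [0, 0, -2, 0, 4.5]])

```text
time: 7.2
tcp_pos: [0.5428, 0.2807, 0.2168]
ee_rot: [180.0, 0.4, -157.3]
wrist_force: [1.1, 0.1, -0.4]
width: 0.53
```

Run:
```python
from plan import *
o=obs()
plan(525,40,230,198-360,8);plan(470,-200,200,198-360,8,[525,40,230,-162])
a=shot('scene','s4')['frame']
cv2.imwrite('pics/c4.png',cv2.resize(a[150:330,110:320],None,fx=3.3,fy=3.3,interpolation=cv2.INTER_CUBIC))
```

```text
t 7.2 tcp [542.8 280.7 216.8] rot [ 180.     0.4 -157.3] q [27.3 19.9 -5.3 64.5 -0.   4.6] F [ 1.1  0.1 -0.4] T [0.01 0.01 0.01] w 0.53
1.37, -2.69, -0.17, 0.01
1.34, -2.7, -0.17, 0.01
1.31, -2.72, -0.17, 0.01
1.28, -2.73, -0.17, 0.01
1.25, -2.74, -0.17, 0.01
1.23, -2.76, -0.17, 0.01
1.2, -2.77, -0.17, 0.01
1.17, -2.78, -0.17, 0.01
1.58, -2.64, 0.38, -0.0
1.58, -2.64, 0.38, -0.0
1.58, -2.64, 0.38, -0.0
1.58, -2.64, 0.38, -0.0
1.58, -2.64, 0.38, -0.0
1.58, -2.64, 0.38, -0.0
1.58, -2.64, 0.38, -0.0
1.58, -2.64, 0.38, -0.0
```

View pics/c4.png

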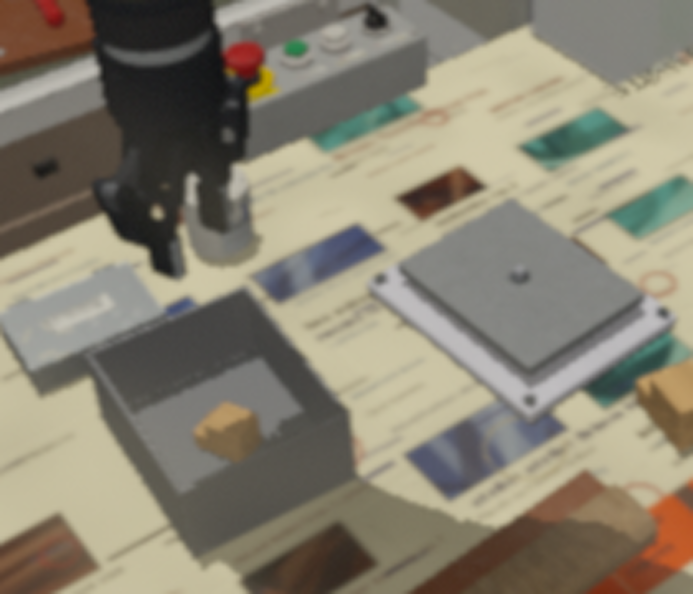

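The offcut lies on the bin floor at crop (228,432), and nothing else has moved. Next I go to the cover.

arm_command(targets=[[1.4, -2.7, 0, 0.01, 4.5], [1.3, -2.7, 0, 0.01, 4.5], [1.3, -2.7, 0, 0.01, 4.5], [1.3, -2.7, 0, 0.01, 4.5], [1.25, -2.7, 0, 0.01, 4.5], [1.2, -2.8, 0, 0.01, 4.5], [1.2, -2.8, 0, 0.01, 4.5], [1.2, -2.8, 0, 0.01, 4.5]])

```text
time: 8.05
tcp_pos: [0.5236, 0.0378, 0.2124]
ee_rot: [-180.0, 0.1, -161.9]
wrist_force: [0.4, 0.1, -0.1]
width: 0.529
```

arm_command(targets=[[1.6, -2.6, 0.3, 0, 4.5], [1.6, -2.6, 0.3, 0, 4.5], [1.6, -2.6, 0.3, 0, 4.5], [1.6, -2.6, 0.3, 0, 4.5], [1.6, -2.6, 0.3, 0, 4.5], [1.6, -2.6, 0.3, 0, 4.5], [1.6, -2.6, 0.3, 0, 4.5], [0, 0, 0, 0, 4.5]])

```text
time: 8.85
tcp_pos: [0.473, -0.1715, 0.191]
ee_rot: [-179.9, -0.0, -162.1]
wrist_force: [0.6, -0.1, -0.2]
width: 0.523
```

Run:
```python
from meas import *
f=shot('scene','s5'); g=f['frame']
cv2.imwrite('pics/c5.png',cv2.resize(g[140:230,310:420],None,fx=6,fy=6,interpolation=cv2.INTER_CUBIC))
f2=shot('top','t5'); g=f2['frame']
cv2.imwrite('pics/c6.png',cv2.resize(g[180:300,310:430],None,fx=5,fy=5,interpolation=cv2.INTER_CUBIC))
import plan; plan.obs(); plan.plan(466.5,-285.5,160,-162,4)
```

```text
t 8.95 tcp [ 473.7 -169.1  191.2] rot [ 180.    0. -162.] q [-19.7   9.7 -22.1  58.2   0.  -37.7] F [-0.2  0.9 -0.4] T [ 0.01 -0.    0.02] w 0.53
1.07, -2.71, 0.78, 0.0
1.07, -2.71, 0.78, 0.0
1.07, -2.71, 0.78, 0.0
1.07, -2.71, 0.78, 0.0
```

View pics/c5.png

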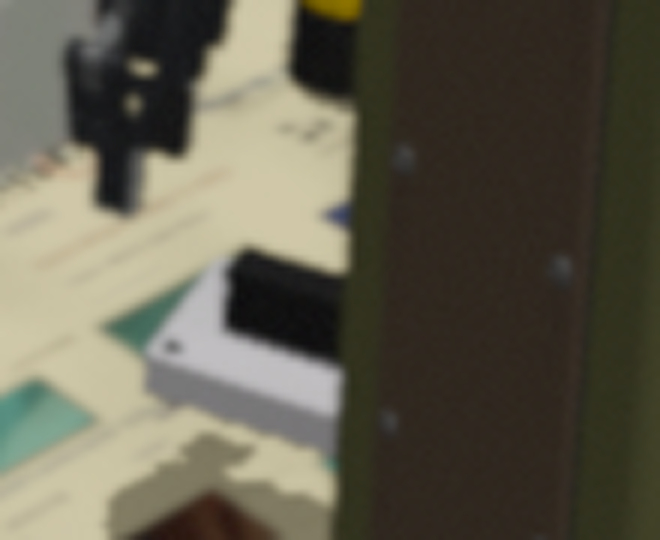

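View pics/c6.png

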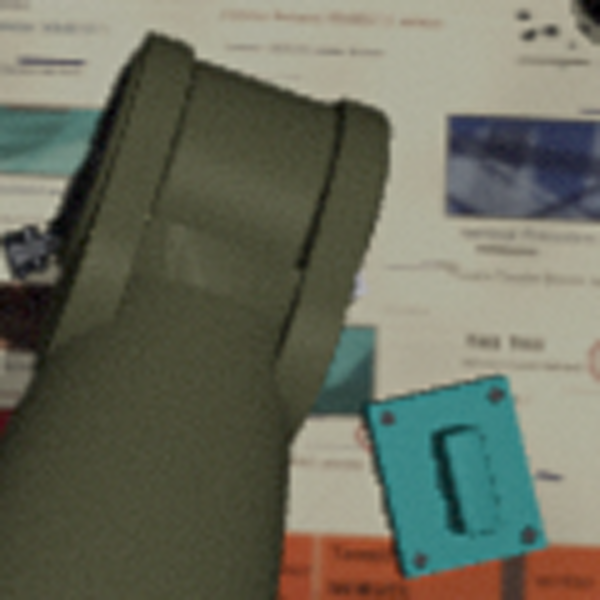

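Run:
```python
import plan; plan.plan(467,-287,110,-162.5,6)
```

```text
0.71, -1.83, 1.35, 0.002
0.71, -1.83, 1.35, 0.002
0.71, -1.84, 1.35, 0.002
0.71, -1.84, 1.35, 0.002
0.7, -1.84, 1.35, 0.002
0.7, -1.84, 1.35, 0.002
```

arm_command(targets=[[0.7, -1.85, 1.3, 0.002, 5], [0.7, -1.85, 1.3, 0.002, 5], [0.7, -1.85, 1.3, 0.002, 5], [0.7, -1.85, 1.3, 0.002, 5], [0.7, -1.8, 1.3, 0, 5], [0.7, -1.8, 1.3, 0, 5], [0, 0, 0, 0, 5], [0, 0, 0, 0, 5]])

```text
time: 9.75
tcp_pos: [0.4678, -0.2853, 0.1129]
ee_rot: [179.9, 0.0, -162.3]
wrist_force: [0.2, 1.2, -0.8]
width: 0.586
```

Run:
```python
from meas import *
f=shot('scene','s7'); g=f['frame']
cv2.imwrite('pics/c7.png',cv2.resize(g[140:230,310:420],None,fx=6,fy=6,interpolation=cv2.INTER_CUBIC))
import plan; plan.obs(); plan.plan(467,-287,54,-162.5,4)
o=r.get_obs(); p=o['tcp_pos']; a=np.radians(o['ee_rot'][2]); y=np.array([np.sin(a),-np.cos(a),0])
for s in(-1,1): print('tip',((proj(f,p+[0,0,-.018]+s*.026*y)-[310,140])*6).round())
c=np.array([.467,-.287,.064]);b=np.radians(17.5);ux=np.array([np.cos(b),np.sin(b),0]);uy=np.array([-np.sin(b),np.cos(b),0])
for i,j in((1,1),(1,-1),(-1,-1),(-1,1)): print('grip',((proj(f,c+i*.032*ux+j*.012*uy)-[310,140])*6).round())
```

```text
t 9.8 tcp [ 468.  -285.2  113.3] rot [ 180.     0.  -162.3] q [-31.4  18.2 -22.1  49.7   0.  -49.1] F [ 1.  -0.2 -0.3] T [ 0.01 -0.01 -0.  ] w 0.591
0.04, -0.03, 1.48, 0.001
0.04, -0.03, 1.48, 0.001
0.04, -0.03, 1.48, 0.001
0.04, -0.03, 1.48, 0.001
tip [321. 191.]
tip [277. 247.]
grip [224. 264.]
grip [244. 238.]
grip [368. 279.]
grip [349. 306.]
```

View pics/c7.png

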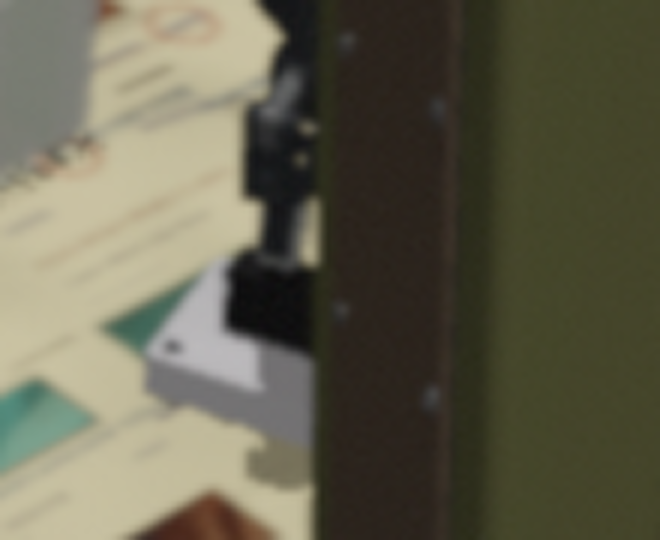

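arm_command(targets=[[0, 0, 1.5, 0, 5], [0, 0, 1.5, 0, 5], [0, 0, 1.5, 0, 5], [0, 0, 1.3, 0, 5], [0, 0, 0, 0, 5], [0, 0, 0, 0, 5]])

```text
time: 10.4
tcp_pos: [0.4678, -0.2859, 0.0552]
ee_rot: [180.0, 0.0, -162.3]
wrist_force: [0.9, -0.6, 0.7]
width: 0.586
```

arm_command(targets=[[0, 0, 0, 0, 3], [0, 0, 0, 0, 1.5], [0, 0, 0, 0, 1.5], [0, 0, 0, 0, 1.5], [0, 0, 0, 0, 1.5], [0, 0, 0, 0, 1.5]], grip_force=70)

```text
time: 11.0
tcp_pos: [0.4684, -0.287, 0.056]
ee_rot: [-179.9, 0.1, -162.4]
wrist_force: [-0.8, -0.4, 5.5]
width: 0.273
```

Run:
```python
import plan; plan.obs()
```

```text
t 11.0 tcp [ 468.4 -287.    56. ] rot [-1.799e+02  1.000e-01 -1.624e+02] q [-31.5  21.8 -25.5  42.5  -0.  -49.1] F [-0.8 -0.4  5.5] T [0.01 0.15 0.06] w 0.273
```

arm_command(targets=[[0, 0, -0.5, 0, 1.5], [0, 0, -1, 0, 1.5], [0, 0, -2, 0, 1.5], [0, 0, -3, 0, 1.5], [0, 0, -3, 0, 1.5], [0, 0, -2, 0, 1.5], [0, 0, 0, 0, 1.5], [0, 0, 0, 0, 1.5]])

```text
time: 11.8
tcp_pos: [0.4673, -0.2862, 0.1696]
ee_rot: [180.0, 0.0, -162.3]
wrist_force: [0.8, 0.5, -4.4]
width: 0.27
```

Run:
```python
from meas import *
f=shot('scene','s8'); g=f['frame']
cv2.imwrite('pics/c8.png',cv2.resize(g[100:230,290:420],None,fx=5,fy=4.6,interpolation=cv2.INTER_CUBIC))
import plan; plan.obs(); plan.plan(512,-100,170,-180,8);plan.plan(512,10,135,-180,5,[512,-100,170,-180])
```

```text
t 11.85 tcp [ 466.7 -285.9  168.7] rot [ 1.799e+02 -1.000e-01 -1.623e+02] q [-31.5  15.4 -18.   56.8   0.  -49.1] F [-0.5  0.3 -4.2] T [ 0.01  0.   -0.  ] w 0.273
-1.24, 2.04, -0.02, 0.039
-1.16, 2.09, -0.02, 0.039
-1.08, 2.13, -0.02, 0.039
-1.0, 2.17, -0.02, 0.039
-0.92, 2.21, -0.02, 0.039
-0.83, 2.24, -0.02, 0.039
-0.74, 2.27, -0.02, 0.039
-0.65, 2.3, -0.02, 0.039
-0.0, 2.2, 0.7, -0.0
-0.0, 2.2, 0.7, -0.0
-0.0, 2.2, 0.7, -0.0
-0.0, 2.2, 0.7, -0.0
-0.0, 2.2, 0.7, -0.0
```

View pics/c8.png

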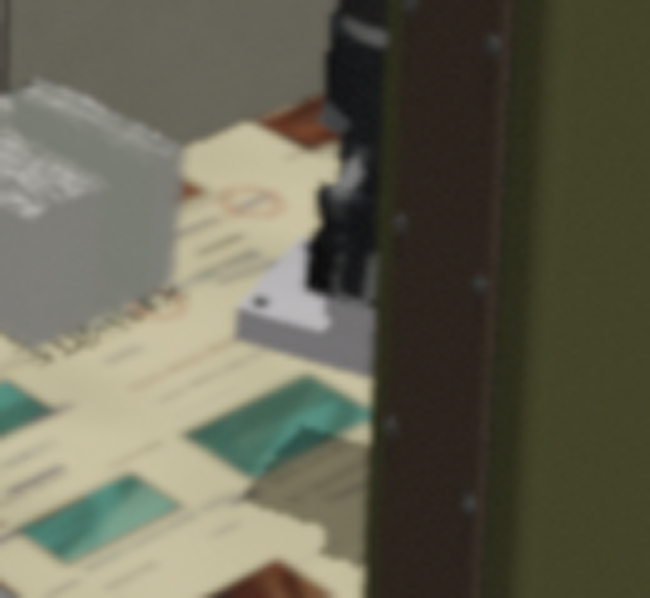

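arm_command(targets=[[-1.25, 2.05, 0, 0.039, 1.5], [-1.2, 2.1, 0, 0.039, 1.5], [-1.1, 2.1, 0, 0.039, 1.5], [-1, 2.2, 0, 0.039, 1.5], [-0.9, 2.2, 0, 0.039, 1.5], [-0.8, 2.2, 0, 0.039, 1.5], [-0.7, 2.3, 0, 0.039, 1.5], [-0.6, 2.3, 0, 0.035, 1.5]])

```text
time: 12.65
tcp_pos: [0.5109, -0.0994, 0.1678]
ee_rot: [180.0, -0.2, 179.9]
wrist_force: [0.9, -0.2, -3.5]
width: 0.269
```

arm_command(targets=[[0, 2, 0.8, 0, 1.5], [0, 2, 0.8, 0, 1.5], [0, 2, 0.8, 0, 1.5], [0, 2, 0.8, 0, 1.5], [0, 1.5, 0.8, 0, 1.5], [0, 0, 0, 0, 1.5], [0, 0, 0, 0, 1.5]])

```text
time: 13.35
tcp_pos: [0.5115, -0.0057, 0.1289]
ee_rot: [-180.0, -0.1, -180.0]
wrist_force: [-0.2, 0.4, -3.8]
width: 0.269
```

Run:
```python
from meas import *
f=shot('scene','s9'); g=f['frame']
cv2.imwrite('pics/c9.png',cv2.resize(g[150:290,210:350],None,fx=5.4,fy=4.2,interpolation=cv2.INTER_CUBIC))
f=shot('top','t9'); g=f['frame']
cv2.imwrite('pics/c10.png',cv2.resize(g[160:260,220:330],None,fx=5.5,fy=5.5,interpolation=cv2.INTER_CUBIC))
import plan; plan.obs()
```

```text
t 13.45 tcp [512.3  -6.2 129.8] rot [-180.   -0.  180.] q [ -0.7  13.7 -25.7  50.5  -0.   -0.7] F [-0.4 -0.3 -4.1] T [-0.02 -0.02 -0.01] w 0.266
```

View pics/c9.png

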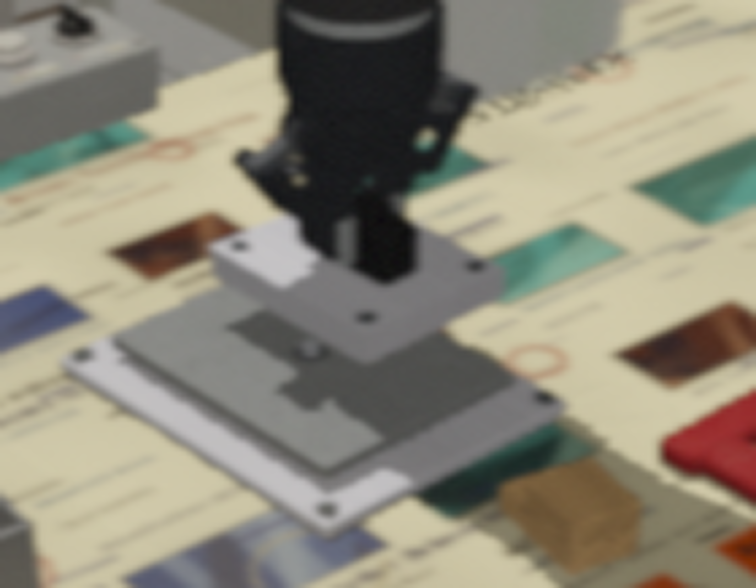

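View pics/c10.png

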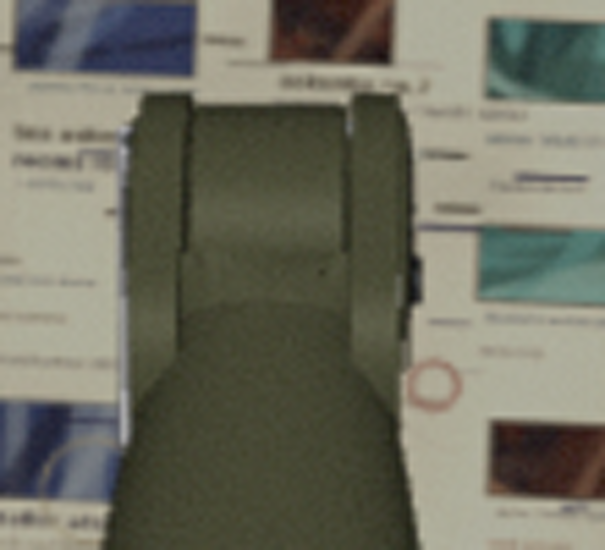

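Run:
```python
from h import *
f=load('s9'); g=f['frame']
cv2.imwrite('pics/c11.png',cv2.resize(g[192:244,242:312],None,fx=11,fy=11,interpolation=cv2.INTER_LINEAR))
```

```text
(no output)
```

View pics/c11.png

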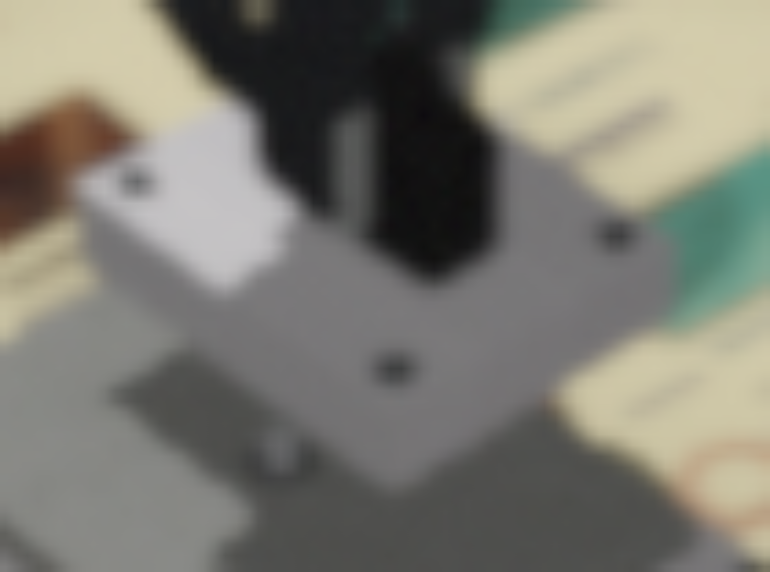

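```bash
python3 - <<'E'
from h import *
f=load('s9')
P=lambda u,v,z: ray(f,242+(u+.5)/11-.5,192+(v+.5)/11-.5,z)[:2]*1000
zt=.0978; zb=.0738
a,b,c=P(136,182,zt),P(396,368,zt),P(616,234,zt)
print('screws',a,b,c,'centre',(a+c)/2, 'L',np.linalg.norm(a-b),np.linalg.norm(b-c))
q1,q2,q3=P(72,185,zt),P(678,243,zt),P(397,492,zb); print('corners',q1,q2,q3,'centre',(q1+q2)/2, (q3+[55,-45]))
r1=P(90,262,zb);r2=P(670,305,zb);print('bottom',r1,r2,(r1+r2)/2)
for v in (430,438,446): print('pin',P(287,v,.044))
g=load('s0')
E
python3 - <<'E'
import sys; sys.path.insert(0,'.')
import os; os.chdir('.')
from h import *
g=load('s0')['frame']
cv2.imwrite('pics/c12.png',np.hstack([cv2.resize(g[218:244,252:284],None,fx=12,fy=12,interpolation=cv2.INTER_LINEAR),cv2.resize(load('t0')['frame'][199:225,250:282],None,fx=12,fy=12,interpolation=cv2.INTER_LINEAR)]))
E
```

```text
screws [556.18797446  29.79328769] [466.85511957  28.40530774] [467.71737005 -41.2624489 ] centre [511.95267225  -5.73458061] L 89.34363687890102 69.67309230402893
corners [565.29260218  41.70964977] [455.83284766 -49.76094698] [455.33762875  38.27342823] centre [510.56272492  -4.0256486 ] [510.33762875  -6.72657177]
bottom [563.23997579  38.83048108] [460.57915954 -53.16390797] [511.90956767  -7.16671344]
pin [512.41747145  21.47190489]
pin [510.29691538  23.33249582]
pin [508.18348253  25.18683677]
```

View pics/c12.png

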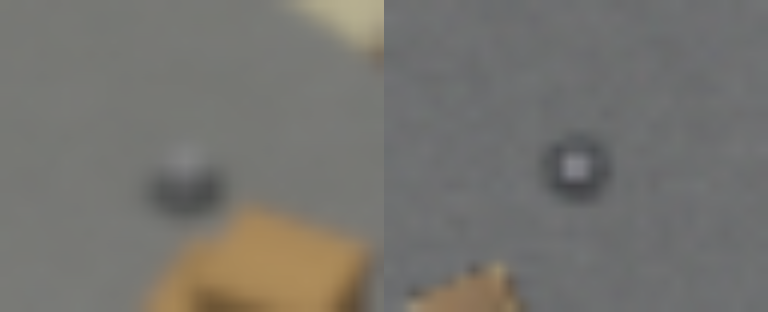

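The pin measures about (512.7, 23.3) mm from both cameras. The cover centre from its screws is (512, -5.7), against a TCP of (512.3, -6.2), so the grip is centred. I'll approach with the hole about 10 mm to the −y side of the pin.

arm_command(targets=[[-0.05, 0.6, 0.5, 0, 1.5], [0, 0.6, 0.5, 0, 1.5], [0, 0.7, 0.6, 0, 1.5], [0, 0, 0.6, 0, 1.5], [0, 0, 0.2, 0, 1.5], [0, 0, 0, 0, 1.5], [0, 0, 0, 0, 1.5], [0, 0, 0, 0, 1.5]])

```text
time: 14.25
tcp_pos: [0.5129, 0.0132, 0.106]
ee_rot: [-180.0, 0.0, 180.0]
wrist_force: [0.5, 0.7, -4.1]
width: 0.273
```

Run:
```python
import plan; plan.obs()
```

```text
t 14.25 tcp [512.9  13.2 106. ] rot [-180.    0.  180.] q [  1.5  15.2 -27.3  47.5  -0.    1.5] F [ 0.5  0.7 -4.1] T [-0.02  0.04 -0.  ] w 0.273
```

arm_command(targets=[[0, 0, 0.2, 0, 1.5], [0, 0, 0.2, 0, 1.5], [0, 0, 0.05, 0, 1.5], [0, 0, 0, 0, 1.5], [0, 0, 0, 0, 1.5]])

```text
time: 14.75
tcp_pos: [0.5127, 0.0134, 0.1013]
ee_rot: [180.0, -0.0, -180.0]
wrist_force: [-0.0, -1.0, -3.8]
width: 0.271
```

arm_command(targets=[[0, 0, 0.05, 0, 1.5], [0, 0, 0.05, 0, 1.5], [0, 0, 0, 0, 1.5]])

```text
time: 15.05
tcp_pos: [0.5126, 0.0134, 0.1002]
ee_rot: [180.0, -0.0, -180.0]
wrist_force: [0.2, 0.9, -3.5]
width: 0.27
```

arm_command(targets=[[0, 0, 0.05, 0, 1.5], [0, 0, 0, 0, 1.5], [0, 0, 0, 0, 1.5]])

```text
time: 15.35
tcp_pos: [0.5128, 0.0134, 0.0999]
ee_rot: [180.0, 0.0, -180.0]
wrist_force: [-0.4, -0.3, -2.1]
width: 0.267
```

arm_command(targets=[[0, 0, 0.05, 0, 1.5], [0, 0, 0, 0, 1.5], [0, 0, 0, 0, 1.5]])

```text
time: 15.65
tcp_pos: [0.5129, 0.0134, 0.0998]
ee_rot: [180.0, 0.0, -180.0]
wrist_force: [-2.0, -0.8, 5.0]
width: 0.271
```

arm_command(targets=[[0, 0, -0.02, 0, 1.5], [0, 0, 0, 0, 1.5]])

```text
time: 15.85
tcp_pos: [0.5129, 0.0134, 0.0998]
ee_rot: [180.0, 0.0, -180.0]
wrist_force: [-2.6, -0.7, 5.7]
width: 0.272
```

Run:
```python
from h import *
f=shot('scene','s10'); g=f['frame']
cv2.imwrite('pics/c13.png',cv2.resize(g[185:265,225:325],None,fx=7.5,fy=7.5,interpolation=cv2.INTER_CUBIC))
import plan; plan.obs()
```

```text
t 15.9 tcp [512.8  13.4  99.7] rot [ 180.    0. -180.] q [  1.5  15.6 -27.7  46.6  -0.    1.5] F [-3.2  0.1  5. ] T [-0.02  0.61  0.02] w 0.27
```

View pics/c13.png

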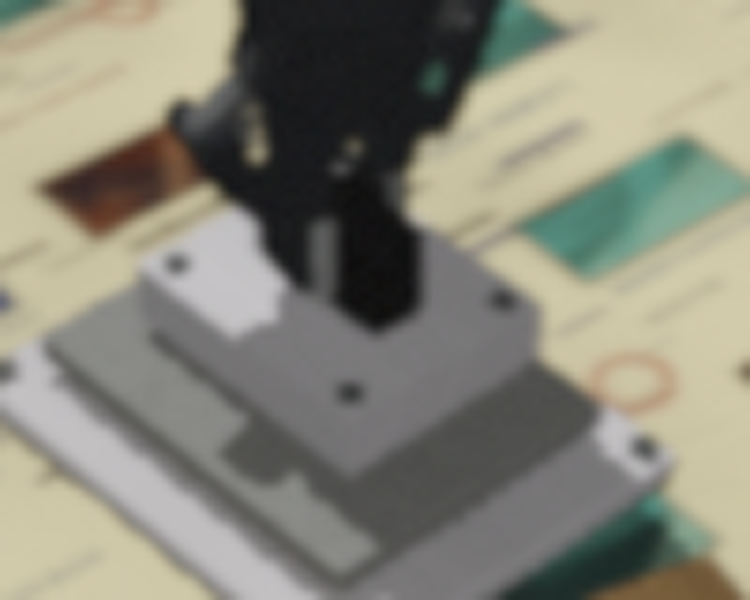

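Visible in the picture: the cover sits level on the pin, at crop (340,330), with its shadow gap above the bed. The contact force is about 9 N at z = 99.8, which matches the expected 100. Now I slide in +y.

arm_command(targets=[[0, 0.1, -0.02, 0, 1.5], [0, 0.1, 0, 0, 1.5], [0, 0.1, 0, 0, 1.5], [0, 0.1, 0, 0, 1.5], [0, 0.1, 0, 0, 1.5]])

```text
time: 16.4
tcp_pos: [0.5127, 0.0188, 0.0994]
ee_rot: [179.9, -0.0, -180.0]
wrist_force: [0.5, -0.1, -3.0]
width: 0.271
```

arm_command(targets=[[0, 0.1, 0, 0, 1.5], [0, 0.1, 0, 0, 1.5], [0, 0, 0, 0, 1.5]])

```text
time: 16.7
tcp_pos: [0.5122, 0.0208, 0.0992]
ee_rot: [180.0, -0.1, -180.0]
wrist_force: [-0.2, -0.4, -4.2]
width: 0.272
```

arm_command(targets=[[0, 0.1, 0, 0, 1.5], [0, 0.1, 0, 0, 1.5], [0, 0, 0.05, 0, 1.5], [0, 0, 0.1, 0, 1.5], [0, 0, 0, 0, 1.5]])

```text
time: 17.2
tcp_pos: [0.5126, 0.0224, 0.0981]
ee_rot: [180.0, -0.0, -180.0]
wrist_force: [-0.4, 0.1, -3.6]
width: 0.27
```

arm_command(targets=[[0, 0, 0.1, 0, 1.5], [0, 0, 0.1, 0, 1.5], [0, 0, 0, 0, 1.5]])

```text
time: 17.5
tcp_pos: [0.5125, 0.0224, 0.096]
ee_rot: [180.0, -0.0, -180.0]
wrist_force: [-0.5, -0.1, -3.8]
width: 0.27
```

The underside is at about 40 mm, below the 44 mm pin tip, with no side force, so the cover has dropped over the pin. Now I lower it to the bed.

arm_command(targets=[[0, 0, 0.2, 0, 1.5], [0, 0, 0.2, 0, 1.5], [0, 0, 0.1, 0, 1.5], [0, 0, 0.1, 0, 1.5], [0, 0, 0, 0, 1.5]])

```text
time: 18.0
tcp_pos: [0.5127, 0.0224, 0.0902]
ee_rot: [-180.0, -0.0, -180.0]
wrist_force: [-0.4, 0.3, -4.4]
width: 0.27
```

arm_command(targets=[[0, 0, 0.1, 0, 1.5], [0, 0, 0.1, 0, 1.5], [0, 0, 0, 0, 1.5]])

```text
time: 18.3
tcp_pos: [0.5128, 0.0224, 0.0885]
ee_rot: [-180.0, 0.0, -180.0]
wrist_force: [-3.1, 0.8, 2.7]
width: 0.269
```

arm_command(targets=[[0, 0, 0.1, 0, 1.5], [0, 0, 0.1, 0, 1.5], [0, 0, 0, 0, 1.5]])

```text
time: 18.6
tcp_pos: [0.5128, 0.0224, 0.0864]
ee_rot: [180.0, 0.0, -180.0]
wrist_force: [-3.3, 0.4, 5.8]
width: 0.27
```

Run:
```python
import plan; plan.obs()
```

```text
t 18.6 tcp [512.8  22.4  86.4] rot [ 180.    0. -180.] q [  2.5  16.5 -28.6  44.9   0.    2.5] F [-3.3  0.4  5.8] T [-0.11  0.57 -0.04] w 0.27
```

arm_command(targets=[[0, 0, 0.1, 0, 1.5], [0, 0, 0.1, 0, 1.5], [0, 0, 0, 0, 1.5]])

```text
time: 18.9
tcp_pos: [0.5128, 0.0224, 0.0845]
ee_rot: [180.0, 0.0, -180.0]
wrist_force: [-4.0, 0.1, 7.1]
width: 0.272
```

arm_command(targets=[[0, 0, 0.1, 0, 1.5], [0, 0, 0.05, 0, 1.5], [0, 0, 0, 0, 1.5]])

```text
time: 19.2
tcp_pos: [0.5128, 0.0224, 0.0831]
ee_rot: [180.0, 0.0, -180.0]
wrist_force: [-4.4, 1.2, 9.0]
width: 0.27
```

arm_command(targets=[[0, 0, 0.05, 0, 1.5], [0, 0, 0, 0, 1.5], [0, 0, 0, 0, 1.5]])

```text
time: 19.5
tcp_pos: [0.5128, 0.0224, 0.083]
ee_rot: [180.0, 0.0, -180.0]
wrist_force: [-5.8, -0.4, 10.3]
width: 0.27
```

arm_command(targets=[[0, 0, 0.05, 0, 1.5], [0, 0, 0, 0, 1.5], [0, 0, 0, 0, 1.5]])

```text
time: 19.8
tcp_pos: [0.5128, 0.0224, 0.0829]
ee_rot: [180.0, 0.0, -180.0]
wrist_force: [-7.2, 0.4, 16.5]
width: 0.271
```

arm_command(targets=[[0.02, 0, 0.03, 0, 1.5], [0, 0, 0, 0, 1.5], [0, 0, 0, 0, 1.5]])

```text
time: 20.1
tcp_pos: [0.5128, 0.0224, 0.083]
ee_rot: [180.0, 0.1, -180.0]
wrist_force: [-6.7, 0.1, 17.7]
width: 0.273
```

Run:
```python
from h import *
f=shot('scene','s11'); g=f['frame']
cv2.imwrite('pics/c14.png',cv2.resize(g[185:265,225:325],None,fx=7.5,fy=7.5,interpolation=cv2.INTER_CUBIC))
cv2.imwrite('pics/c15.png',g)
import plan; plan.obs()
```

```text
t 20.15 tcp [512.8  22.4  82.9] rot [ 1.8e+02  1.0e-01 -1.8e+02] q [  2.5  16.7 -28.8  44.4   0.    2.5] F [-6.9  0.9 18.5] T [-0.1   1.57 -0.03] w 0.268
```

View pics/c14.png

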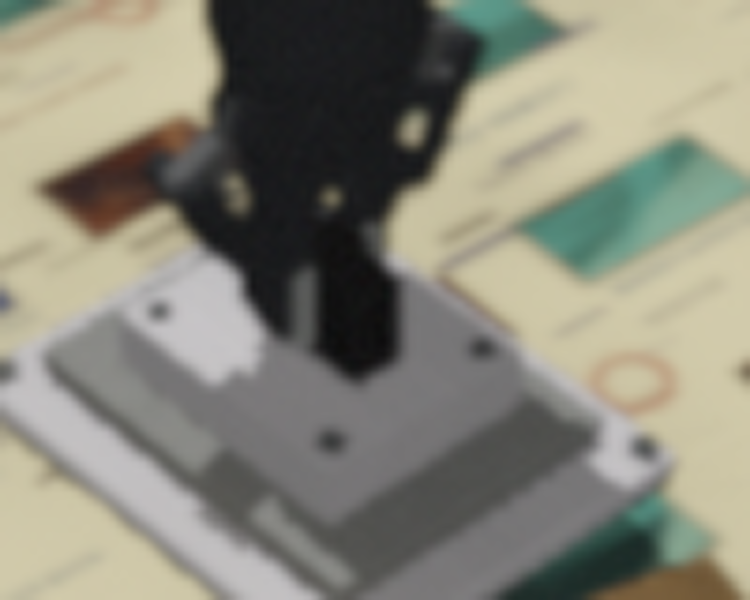

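View pics/c15.png

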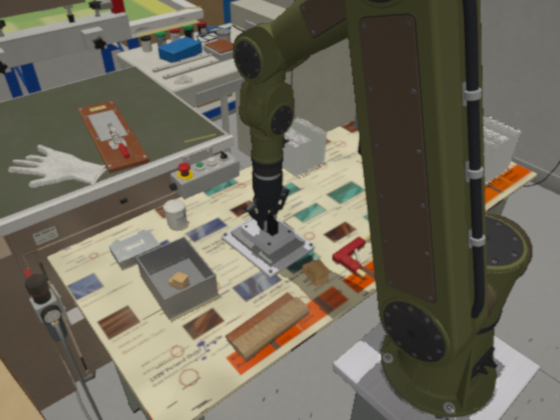

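Run:
```python
from h import *
f=load('s11'); g=f['frame']
gray=cv2.cvtColor(g,cv2.COLOR_BGR2GRAY)
def scr(u,v,z):
    # darkness centroid about the pick
    x,y=225+(u+.5)/7.5-.5,185+(v+.5)/7.5-.5; xi,yi=int(round(x)),int(round(y))
    w=gray[yi-3:yi+4,xi-3:xi+4].astype(float); w=np.clip(np.median(w)-15-w,0,None)
    yy,xx=np.mgrid[yi-3:yi+4,xi-3:xi+4]; return ray(f,(w*xx).sum()/w.sum(),(w*yy).sum()/w.sum(),z)[:2]*1000
a,b,c=scr(158,311,.051),scr(331,440,.051),scr(482,347,.051)
print(a,b,c,'centre',(a+c)/2)
d=a-b;e=b-c;print('yaw',np.degrees(np.arctan2(d[1],d[0])),np.degrees(np.arctan2(-e[0],e[1])))
P=lambda u,v,z: ray(f,225+(u+.5)/7.5-.5,185+(v+.5)/7.5-.5,z)[:2]*1000
s,t=scr(5,370,.012),scr(645,447,.012); print('jig screws',s,t,'centre',(s+t)/2)
```

```text
[557.56148305  59.06531946] [468.89968772  56.00549983] [469.00062354 -13.25878965] centre [513.2810533   22.90326491]
yaw 1.9765582051293482 0.0834945761553183
jig screws [605.01115679  93.52329308] [423.28865036 -50.28199962] centre [514.14990357  21.62064673]
```

The cover centre measures (513.3, 22.9), and the pin is at (512.7, 23.3). The yaw is within 1–2° of measuring noise, and the pads set it at 180.0°. Bed travel is 7 mm at 18 N. Handing in.

Run:
```python
import plan; plan.obs(); print(plan.r.job_done()); plan.obs()
```

```text
t 20.15 tcp [512.8  22.4  82.9] rot [ 1.8e+02  1.0e-01 -1.8e+02] q [  2.5  16.7 -28.8  44.4   0.    2.5] F [-6.9  0.9 18.5] T [-0.1   1.57 -0.03] w 0.268
the job is handed in; nothing more can be done
None
the job is handed in; nothing more can be done
```

I put the smaller offcut from the bed into the bin. Then I lifted the cover by its grip and rested it level on the pin with its hole about 10 mm off to the −y side. I slid it in +y until it dropped over the pin, pressed it down, and handed in at 20.15 s while still holding it there.

**Last checks:**
- **Pressed down:** the TCP stopped at 83 mm, putting the underside at about 27 mm, which is the full 7 mm of bed travel. It stayed there as the push rose to about 18 N.
- **Position:** the cover centre measured (513.3, 22.9) mm, against the pin at (512.7, 23.3) mm.
- **Rest of the scene:** the last picture shows the offcut in the bin and the ink jar and case undisturbed. The arm hid the turquoise plate in that view, but I never went near it.

**What disagreed:**
- **Cover angle:** the cover's screws gave 0.1° and 2.0° for its angle to the jig, while the gripper reads 180.0°. I put this down to pixel noise and did not correct it.
- **Side force:** a force of about −7 N in x remained on the wrist while pressing.

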